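Pack a counting tube with the packing rod

TASK

Finish packing the sample tube whose orange plug still stands near the mouth: with the packing rod push the plug and the two blue spacers below it down until the whole stack sits without gaps on the brown sample pellet (its thickness differs from tube to tube, so feel for the firm stop), and hold it pressed there for about half a second with some 20 N - more than 15 N, but never more than 30 N, or the pellet cracks. Then hang the rod back in its stand and let go. Do not bump the other tubes, and leave the bottle, jar, vials and label roll where they are.

Things in the scene. Friction and masses are not known exactly. Their poses are not given: they have to be found in the camera images.
- packing_rod: packing rod, upright in the rod stand: white head 20 mm across with a chamfered end, 12 mm steel shaft, black finger flange (42 mm across, 95 to 100 mm above the tip), above it a round black grip 22 mm across, 45 mm tall; 145 mm long, 0.12 to 0.2 kg. Origin: centre of the head's end face (the tip); z up along the rod. Fingertips may stand on the flange and push it
- rod_grip (a point): point on the axis of the packing rod's black grip, 122 mm above the tip: a good place for the TCP when gripping from above (it lies 22 mm above the top of the flange)
- rod_stand: fixed rod stand: dark steel foot 90 mm across and 10 mm thick, aluminium sleeve 33 mm outside with a 26 mm bore, rim 107 mm above the desk. Origin: centre of its underside. The stored rod's flange lies on the rim, its tip then hangs 12 mm above the desk
- stand_mouth (a point): centre of the stand sleeve's rim, 107 mm above the desk
- sample_tube: the clear tube to be packed, orange plug up near its mouth: 30 mm outside, 25 mm clear bore, 120 mm tall, floor 5 mm thick, white rim; fixed upright in the rack, underside 10 mm above the desk. Origin: centre of its underside, z up. Inside, from the top: orange plug (12 mm thick), two blue spacers (14 mm each), all snug with gaps between; on the floor a brown pellet 10 to 22 mm thick
- tube_mouth (a point): centre of the sample tube's mouth (rim), 120 mm above its underside and 130 mm above the desk
- plug_top (a point): centre of the orange plug's top face. It only slides along the tube, needs 4 N to move and stays where it is left; the rod's end face presses here. The rod meets about 4 N, then 7, then 10 N as it gathers plug and spacers up, then a firm stop (10 N per mm: a pad lies under the pellet) when the lower spacer stands on the pellet
- spacer_upper_top (a point): centre of the upper blue spacer's top face; the spacer is 14 mm thick, needs 3 N to move. Packed, the plug's top is 12 mm above it
- spacer_lower_top (a point): centre of the lower blue spacer's top face; the spacer is 14 mm thick, needs 3 N to move. Packed, the upper spacer's top is 14 mm above it, and its underside stands on the pellet, whose top lies 15 to 27 mm above the tube's underside
- tube_rack: fixed rack: aluminium foot plate 80 x 190 x 10 mm, blue top plate 66 x 182 x 8 mm at 60 to 68 mm height with three holes 55 mm apart along its y axis; it holds the sample tube, a finished tube and an empty tube in any order. Origin: centre of its underside
- finished_tube: same kind of tube, already packed: plug, spacers and pellet stacked on its floor; leave alone. Origin: centre of its underside
- empty_tube: same kind of tube, empty; leave alone. Origin: centre of its underside
- wash_bottle: white wash bottle with a red cap and bent spout, 60 mm wide, 189 mm tall; bystander. Origin: centre of its underside
- screw_jar: white plastic jar with a blue screw cap, 59 mm wide, 70 mm tall; bystander. Origin: centre of its underside
- vial_1: yellow capped sample vial, 24 mm wide, 55 mm tall; bystander. Origin: centre of its underside
- vial_2: white capped sample vial, 24 mm wide, 55 mm tall; bystander. Origin: centre of its underside
- vial_3: brown sample vial with a red cap, 24 mm wide, 55 mm tall; bystander. Origin: centre of its underside
- label_roll: roll of labels, 59 mm wide, 25 mm tall; bystander. Origin: centre of its underside
Mind the look-alikes: they are no part of the job. Leave any green or pink look-alike of the packing_rod alone.

How it is judged:
By the outcome, as a careful person would: the job done as asked, in the order asked, and still so for the second after the job is handed in, with the robot touching nothing.
It also fails if it takes over 64 s, if anything falls off the work surface, if the arm or the gripper's body presses on something with over 40 N, if the wrist force passes 120 N, or if a joint passes its speed limit or range.

ROBOT

A 6-joint arm with a two-finger parallel gripper is mounted at the origin on a cart in front of the work surface, level with it; the furniture and walls round the work are solid. World frame = base frame: x ahead of the robot, y to its left, z up, the work surface at z = 0. Lengths are in m, angles in rad, forces in N, time in s.
With the tool pointing down it reaches from about 0.325 to 1 m from the base axis. Payload 5.1 kg.
Tool frame: the origin (TCP) lies between the finger pads, 19 mm behind the fingertips; this is the grasp point; z points along the fingers, y is the line along which they close (so a half turn about z gives the same grasp; the last joint's range is limited). The gripper opens to 85 mm and grips with 20 to 120 N. Pads are 22 mm wide; open, the fingers measure 114 mm over their backs; the gripper's body (76 mm by 85 mm) begins 54 mm behind the grasp point. The pads swing forward as they close: fully open they stand 13 mm farther back than shut.
Start: joints at [1.247, 0.124, 1.65, -0, 1.367, -0.083], TCP at [0.155, 0.631, 0.25] pointing down, gripper open.
Joint ranges: [-2.61, 2.61], [-1.02, 2.33], [0.03, 2.71], [-1.35, 4.49], [0.32, 2.68], [-2.91, 2.91]. Speed limits (rad/s): [2.57, 2.57, 3.14, 3.14, 3.14, 3.14].

INTERFACE

Orientations are given as a 3x3 rotation matrix whose columns are the frame's x, y, z axes.
In Python, from workcell import readout, grab_frame, camera_params, manip gives the robot as it stands.
- The arm moves only by the tool arm_command, never from a script. Its argument "rows" is a list of rows, each a list of 5 numbers: the shift along the tool's x, y, z in cm, then the turn about the tool's z in degrees, then the closure, from 0 (fully open) to 1 (shut). A call has exactly 5 rows; each row is the pose to reach, as a shift and turn from the pose commanded when the call began, along the tool's axes at that moment; what a row does not reach only later rows make up. A row lasts 1/10 s, in which the tool goes at most 50 mm and 8.59 degrees, less where a joint would pass 70% of its speed; a pose out of reach is approached as far as the arm can. A call with a gripper value outside its range is refused whole. The fingers move at their own pace and stop on an object; "newtons" is the grip in N (left out, the last holds). Time passes only in rows, so rows that repeat a pose let the fingers close, or fill a call up. It gives the time, the measured TCP pose, the force, the opening and the grip force at its end, in the units of the state.
- readout.read_state(): the state, without advancing time (a new reading comes with each control period).
- grab_frame(name): name is "scene" or "top"; returns the picture (420x560x3 uint8, red, green, blue); there is no depth.
- camera_params(name): a dict with "fx", "fy", "cx", "cy" (pixels), "R" (3x3) and "t" (3): a world point X has camera coordinates R X + t. Camera axes: x right, y down, z forward; pixel columns grow to the right and rows downward; lengths in m; the calibration is good to about 2 mm. A picture is of the moment at which its call begins. camera_params takes no time and is no camera call.
- manip.finish_job(): hands the job in; it is judged then, once.
The state is a dict: "t": time; "joint_pos": joint angles; "joint_vel": joint speeds; "joint_efforts": joint torques, N m; "position": TCP position; "orientation": TCP orientation; "force": force on the tool from outside, world axes, zero at the start; "moment": the same for the moment, N m; "width": opening from 0.0 (shut) to 1.0 (fully open); "grasp_force": force on a finger pad.
Only numpy, scipy, OpenCV 4.12 (cv2) and the standard library are available. Lean on these libraries where they do the work, as an engineer would, in place of code of your own. Each camera call takes 0.05 s, during which the arm holds its last target. There are 200 camera calls.

## Working session

There is one attempt and no reset: what is moved stays moved. The work goes in short steps, Python scripts to look and compute and a tool call to move; the robot and the scene stay as the last step left them, time stands still between calls to the robot, and variables do not carry over. Pictures are saved under pics/ and viewed, at most 10 in all, crops included, and the job is handed in when it is done.

Besides the shell and the picture viewer there is one more tool, called after "Call:" as name(argument=value, ...) on one line, values as JSON. arm_command: Moves the arm, as the interface text tells. Its arguments: {"type":"object","properties":{"rows":{"type":"array","items":{"type":"array","items":{"type":"number"}}},"newtons":{"type":"number"}},"required":["rows"]}

```bash
mkdir -p pics
python3 - <<'E'
from workcell import readout, grab_frame, camera_params
import cv2, numpy as np
for n in ("scene","top"):
    cv2.imwrite(f"pics/{n}0.png", grab_frame(n)[:,:,::-1])
    p=camera_params(n); print(n,p["fx"],p["fy"],p["cx"],p["cy"],np.round(p["R"],3).tolist(),np.round(p["t"],3))
s=readout.read_state(); print(s["t"],s["position"],np.round(s["orientation"],3).tolist(),s["force"],s["width"])
E
```

```text
scene 454.7155909154147 454.7155909154147 287.15021895668167 209.64040079201976 [[0.843, -0.538, -0.008], [-0.355, -0.545, -0.76], [0.405, 0.643, -0.65]] [-0.385  0.336  1.063]
top 453.2754806090637 453.2754806090637 284.7999178002754 206.21535307119447 [[-0.072, -0.997, -0.005], [-0.975, 0.071, -0.213], [0.212, -0.011, -0.977]] [0.159 0.57  1.06 ]
0.1 [0.15486813 0.6307416  0.24886932] [[-0.971, 0.238, -0.001], [0.238, 0.971, -0.002], [0.0, -0.002, -1.0]] [-0.00048126  0.29786838 -0.33336111] 0.9986452192675331
```

View pics/scene0.png

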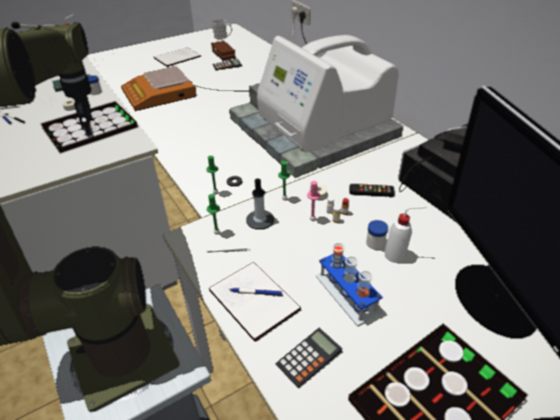

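View pics/top0.png

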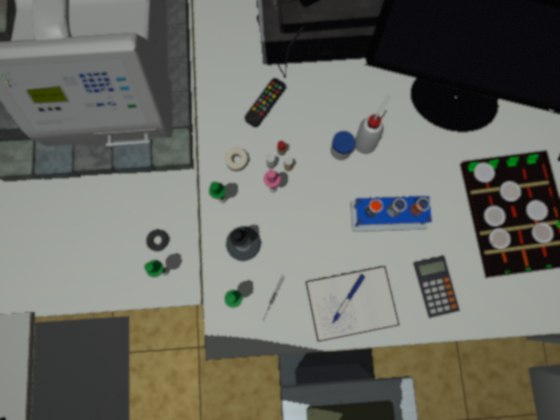

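Run:
```python
import cv2, numpy as np
s=cv2.imread("pics/scene0.png");t=cv2.imread("pics/top0.png")
r=lambda im,x,y,w,h,k:cv2.resize(im[y:y+h,x:x+w],None,fx=k,fy=k,interpolation=cv2.INTER_CUBIC)
a=np.hstack([r(s,230,170,66,66,6),r(s,315,235,66,66,6)])
b=np.hstack([r(t,210,205,66,33,6),r(t,345,185,66,33,6)]) 
cv2.imwrite("pics/crop1.png",a)
b=np.hstack([r(t,215,210,60,60,6),r(t,350,180,70,60,6)])
cv2.imwrite("pics/crop2.png",b)
```

```text
(no output)
```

View pics/crop1.png

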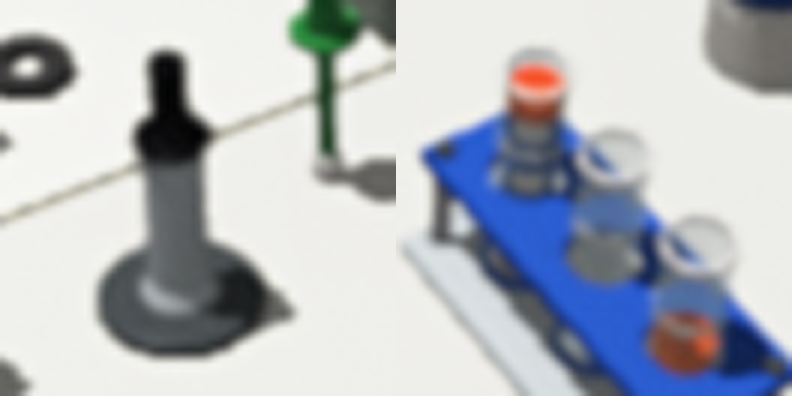

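View pics/crop2.png

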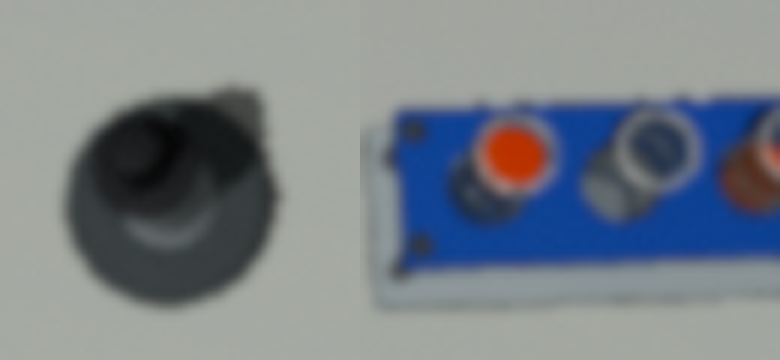

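```bash
cat > h.py <<'E'
import numpy as np
from workcell import camera_params
P={n:camera_params(n) for n in("scene","top")}
def at(n,u,v,z):
    p=P[n];d=np.array(p["R"]).T@[(u-p["cx"])/p["fx"],(v-p["cy"])/p["fy"],1];c=-np.array(p["R"]).T@p["t"]
    return (c+d*(z-c[2])/d[2])[:2].round(4)
E
python3 - <<'E'
from h import *
k=.42
print("grip top",at("scene",257.8-k,179-k,.157),at("top",237-k,234.7-k,.157))
print("flange",at("scene",258.8-k,192.8-k,.110),at("top",239.5-k,237.5-k,.112))
print("foot",at("scene",260.6-k,219.5-k,.008),at("top",243.5-k,243.3-k,.008))
print("mouth",at("scene",338.5-k,247-k,.13),at("top",376.2-k,205.8-k,.13),"empty",at("top",399.5-k,204.7-k,.13),at("scene",315+(612-396)/6-k,235+158/6-k,.13))
E
```

```text
grip top [0.5052 0.2343] [0.5036 0.23  ]
flange [0.5033 0.2297] [0.5038 0.229 ]
foot [0.5018 0.2258] [0.5043 0.2295]
mouth [ 0.5503 -0.0924] [ 0.5521 -0.0929] empty [ 0.5507 -0.1471] [ 0.5459 -0.1479]
```

The orange-plug tube is at scene (338,247) and top (376,206), the left hole of the rack; the other two tubes are empty and low-packed. The rod could be any of: black grip in stand (scene 258,190), greens (211,165), (212,205), (285,170), pink (314,195). The crop shows the black one in the steel sleeve, so I'm taking that. Rod ≈ (0.504, 0.2295), mouth ≈ (0.551, −0.0925).

Call:
arm_command(rows=[[-4,-2.8,0,0,0],[-8,-5.7,0,0,0],[-12,-8.5,0,0,0],[-16,-11.3,0,0,0],[-20,-14.1,0,0,0]], newtons=60)

```text
t: 0.6
position: [0.3163, 0.4448, 0.2495]
orientation: [[-0.971, 0.238, -0.0], [0.238, 0.971, -0.0], [0.0, -0.001, -1.0]]
force: [0.4, -0.2, 0.7]
width: 0.997
grasp_force: 0.0
```

Call:
arm_command(rows=[[-4,-2.8,0,0,0],[-8,-5.7,0,0,0],[-12,-8.5,0,0,0],[-16,-11.3,0,0,0],[-20,-14.1,0,0,0]])

```text
t: 1.1
position: [0.477, 0.2602, 0.2497]
orientation: [[-0.971, 0.239, -0.0], [0.239, 0.971, 0.0], [0.0, -0.0, -1.0]]
force: [1.2, 0.3, -0.5]
width: 1.0
grasp_force: 0.0
```

Call:
arm_command(rows=[[-2,-1.4,0,0,0],[-3.4,-2.4,0,0,0],[-3.4,-2.4,2,0,0],[-3.4,-2.4,5,0,0],[-3.4,-2.4,5,0,0]])

```text
t: 1.6
position: [0.5006, 0.2299, 0.195]
orientation: [[-0.971, 0.238, -0.009], [0.238, 0.971, -0.003], [0.008, -0.005, -1.0]]
force: [0.3, 0.8, -0.4]
width: 0.999
grasp_force: 0.0
```

Run:
```python
from workcell import grab_frame,readout
import cv2, numpy as np
s=grab_frame("scene")[:,:,::-1];t=grab_frame("top")[:,:,::-1]
r=lambda im,x,y,w,h,k:cv2.resize(im[y:y+h,x:x+w],None,fx=k,fy=k,interpolation=cv2.INTER_CUBIC)
cv2.imwrite("pics/g1.png",np.hstack([r(s,215,150,80,80,5),r(t,200,195,80,80,5)]))
print(readout.read_state()["position"])
```

```text
[0.50284609 0.23081668 0.19951743]
```

View pics/g1.png

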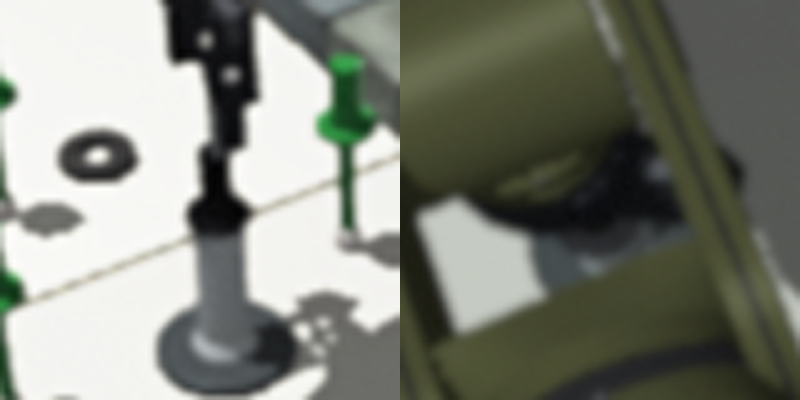

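The fingers straddle the rod grip, in line with it in the scene view (sleeve and grip at crop x≈218). Descending.

Call:
arm_command(rows=[[-0.1,-0.1,2,0,0],[-0.1,-0.1,4,0,0],[-0.1,-0.1,5.5,0,0],[-0.1,-0.1,6.4,0,0],[-0.1,-0.1,6.4,0,0]])

```text
t: 2.2
position: [0.5037, 0.2294, 0.1352]
orientation: [[-0.971, 0.238, -0.002], [0.238, 0.971, -0.001], [0.001, -0.001, -1.0]]
force: [-0.1, -0.4, -1.2]
width: 0.997
grasp_force: 0.0
```

Call:
arm_command(rows=[[0,0,0,0,0.3],[0,0,0,0,0.6],[0,0,0,0,0.9],[0,0,0,0,1],[0,0,0,0,1]], newtons=60)

```text
t: 2.7
position: [0.5046, 0.2295, 0.1368]
orientation: [[-0.971, 0.239, 0.001], [0.239, 0.971, 0.001], [-0.001, 0.001, -1.0]]
force: [-0.3, 1.1, 1.6]
width: 0.239
grasp_force: 58.5
```

Call:
arm_command(rows=[[0,0,0,0,1],[0,0,-2,0,1],[0,0,-5,0,1],[0,0,-9,0,1],[0,0,-13,0,1]], newtons=100)

```text
t: 3.2
position: [0.5035, 0.2291, 0.2659]
orientation: [[-0.971, 0.238, -0.002], [0.238, 0.971, -0.001], [0.002, -0.001, -1.0]]
force: [0.8, 0.7, -2.0]
width: 0.231
grasp_force: 98.0
```

Call:
arm_command(rows=[[0,0,-2.5,0,1],[0,0,-2.5,0,1],[0,0,-2.5,0,1],[0,0,-2.5,0,1],[0,0,-2.5,0,1]])

```text
t: 3.7
position: [0.5033, 0.229, 0.2882]
orientation: [[-0.971, 0.239, -0.004], [0.239, 0.971, -0.001], [0.004, -0.002, -1.0]]
force: [1.3, -0.7, -1.6]
width: 0.23
grasp_force: 98.1
```

```bash
cat >> h.py <<'E'
def go(x,y,z):
    from workcell import readout
    s=readout.read_state();p=np.array(s["position"]);R=np.array(s["orientation"])
    print("t",s["t"],"pos",p.round(4),"F",np.round(s["force"],1),"w",round(s["width"],3),"shift cm",(R.T@(np.array([x,y,z])-p)*100).round(2),"tilt",R[:2,2].round(4))
E
python3 -c "
from h import *
go(.551,-.0925,.292)"
```

```text
t 3.7 pos [0.5033 0.229  0.2882] F [ 1.3 -0.7 -1.6] w 0.23 shift cm [-12.3  -30.09  -0.35] tilt [-0.0042 -0.0015]
```

Call:
arm_command(rows=[[-1.2,-3,0,0,1],[-2.8,-7,0,0,1],[-4.5,-11,0,0,1],[-6.2,-15,0,0,1],[-7.8,-19,0,0,1]])

```text
t: 4.2
position: [0.5342, 0.0246, 0.2894]
orientation: [[-0.971, 0.238, -0.002], [0.238, 0.971, 0.0], [0.002, -0.0, -1.0]]
force: [0.0, 0.5, -1.3]
width: 0.234
grasp_force: 98.3
```

Call:
arm_command(rows=[[-1.4,-3.5,0,0,1],[-2.8,-7,0,0,1],[-4,-9.8,0,0,1],[-4.5,-11.1,0,0,1],[-4.5,-11.1,0,0,1]])

```text
t: 4.7
position: [0.5516, -0.0935, 0.2896]
orientation: [[-0.971, 0.241, -0.002], [0.241, 0.971, 0.001], [0.002, 0.0, -1.0]]
force: [-0.5, 0.9, -1.6]
width: 0.232
grasp_force: 98.3
```

Run:
```python
from h import *
from workcell import grab_frame
import cv2
s=grab_frame("scene")[:,:,::-1];t=grab_frame("top")[:,:,::-1]
r=lambda im,x,y,w,h,k:cv2.resize(im[y:y+h,x:x+w],None,fx=k,fy=k,interpolation=cv2.INTER_CUBIC)
cv2.imwrite("pics/g2.png",np.hstack([r(s,300,190,66,90,6),r(t,340,160,66,90,6)]))
go(.551,-.0925,.292)
```

```text
t 4.8 pos [ 0.5516 -0.0916  0.2902] F [ 0.3  0.9 -1.2] w 0.235 shift cm [ 0.04 -0.1  -0.18] tilt [-0.0014  0.0011]
```

View pics/g2.png

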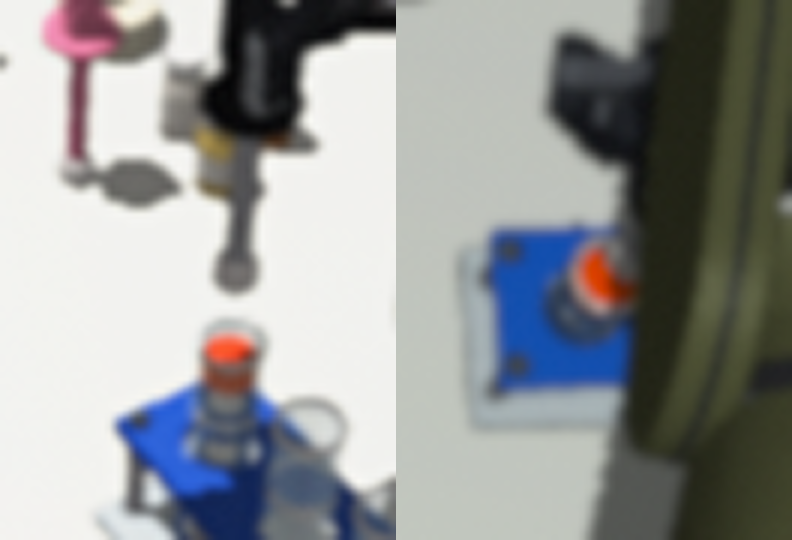

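Run:
```python
from h import *
p=P["scene"]
def pr(X):
    c=np.array(p["R"])@X+p["t"]; q=np.array([p["fx"]*c[0]/c[2]+p["cx"],p["fy"]*c[1]/c[2]+p["cy"]]); return ((q+.42-[300,190])*6).round(1)
for X in [(.551,-.0925,.130),(.5516,-.0916,.168),(.5516,-.0916,.183),(.5516,-.0916,.268),(.556,-.0925,.13),(.551,-.0875,.13)]: print(X,pr(np.array(X)))
```

```text
(0.551, -0.0925, 0.13) [232.5 341.5]
(0.5516, -0.0916, 0.168) [238.4 274. ]
(0.5516, -0.0916, 0.183) [240.8 247.3]
(0.5516, -0.0916, 0.268) [255.7  86.6]
(0.556, -0.0925, 0.13) [242.  336.8]
(0.551, -0.0875, 0.13) [225.2 334.4]
```

Call:
arm_command(rows=[[0,-0.1,1,0,1],[0,-0.1,2,0,1],[0,-0.1,3,0,1],[0,-0.1,3.2,0,1],[0,-0.1,3.2,0,1]])

```text
t: 5.3
position: [0.5512, -0.0928, 0.2579]
orientation: [[-0.971, 0.238, -0.002], [0.238, 0.971, 0.001], [0.002, 0.0, -1.0]]
force: [-0.9, 0.3, -1.5]
width: 0.236
grasp_force: 98.3
```

Run:
```python
from h import *
from workcell import grab_frame
import cv2
s=grab_frame("scene")[:,:,::-1]
t=np.mean([grab_frame("top").astype(float) for _ in range(2)],0)[:,:,::-1].astype(np.uint8)
r=lambda im,x,y,w,h,k:cv2.resize(im[y:y+h,x:x+w],None,fx=k,fy=k,interpolation=cv2.INTER_CUBIC)
cv2.imwrite("pics/g3.png",np.hstack([r(s,320,215,40,55,10),r(t,355,180,40,55,10)]))
go(.5515,-.0925,.258)
```

```text
t 5.45 pos [ 0.552  -0.0933  0.2595] F [ 0.2 -0.8 -2.4] w 0.233 shift cm [0.06 0.06 0.15] tilt [ 0.0008 -0.0002]
```

View pics/g3.png

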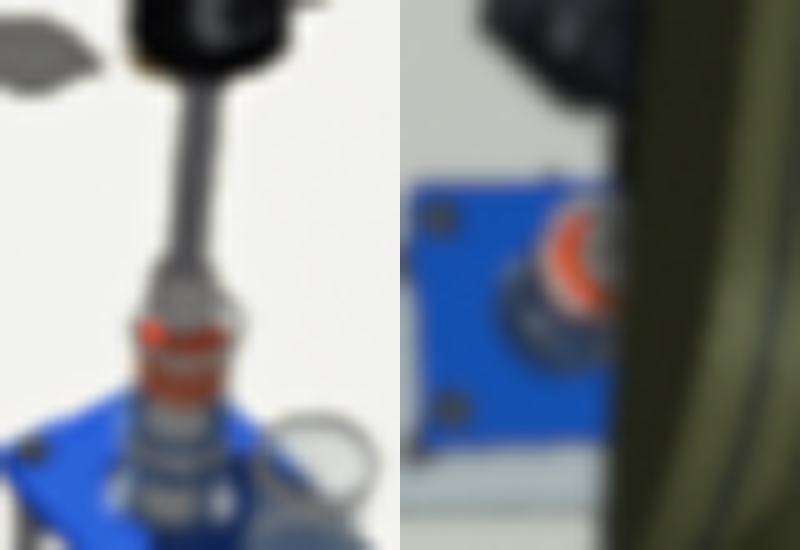

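Run:
```python
from h import *
from workcell import grab_frame
import cv2
out=[]
a=np.linspace(0,2*np.pi,40)
for n,x,y in(("scene",322,225),("top",358,190)):
    s=np.mean([grab_frame(n).astype(float) for _ in range(3)],0)[:,:,::-1].astype(np.uint8)
    k=16; im=cv2.resize(s[y:y+32,x:x+25],None,fx=k,fy=k,interpolation=cv2.INTER_CUBIC)
    p=P[n]
    for c,r,z,col in(((.5515,-.0925),.015,.13,(255,255,0)),((.552,-.093),.010,.1375,(0,255,0))):
        X=np.c_[c[0]+r*np.cos(a),c[1]+r*np.sin(a),0*a+z]@np.array(p["R"]).T+p["t"]
        q=X[:,:2]/X[:,2:]*p["fx"]+[p["cx"],p["cy"]]
        q=((q-[x,y]+.5)*k).astype(int)
        for u in q: cv2.circle(im,tuple(int(i) for i in u),1,col,-1)
    out.append(im)
cv2.imwrite("pics/g4.png",np.hstack(out))
go(.5515,-.0925,.258)
```

```text
t 5.75 pos [ 0.5518 -0.0934  0.2593] F [-0.1  0.1 -1.1] w 0.229 shift cm [0.05 0.08 0.13] tilt [ 0.0006 -0.0001]
```

View pics/g4.png

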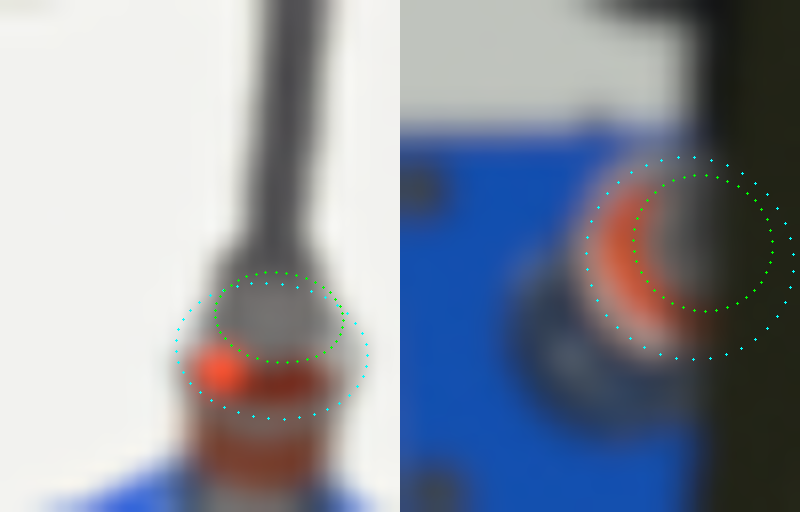

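The pictures show the head (scene crop ≈271,310) nearly concentric with the rim (≈271,350), and the top view suggests about 1 mm more toward +y. I'll apply a small correction and ease in.

Call:
arm_command(rows=[[-0.05,0.1,0,0,1],[-0.05,0.1,0.3,0,1],[-0.05,0.1,0.6,0,1],[-0.05,0.1,0.9,0,1],[-0.05,0.1,1.1,0,1]])

```text
t: 6.25
position: [0.5522, -0.0924, 0.2474]
orientation: [[-0.971, 0.239, -0.001], [0.239, 0.971, 0.0], [0.001, 0.0, -1.0]]
force: [0.1, -0.1, -0.5]
width: 0.233
grasp_force: 98.3
```

```bash
python3 -c "
from h import *
from workcell import readout
go(.552,-.092,.2)
print(readout.read_state()['moment'])"
```

```text
t 6.25 pos [ 0.5522 -0.0924  0.2474] F [ 0.1 -0.1 -0.5] w 0.233 shift cm [0.02 0.03 4.74] tilt [-0.0008  0.0002]
[ 0.01231886  0.02414628 -0.01358573]
```

Call:
arm_command(rows=[[0,0,0.4,0,1],[0,0,0.9,0,1],[0,0,1.5,0,1],[0,0,2.1,0,1],[0,0,2.6,0,1]])

```text
t: 6.75
position: [0.5527, -0.0925, 0.2224]
orientation: [[-0.971, 0.238, 0.001], [0.238, 0.971, -0.0], [-0.001, 0.0, -1.0]]
force: [-1.5, 0.4, 5.7]
width: 0.238
grasp_force: 98.9
```

Call:
arm_command(rows=[[0,0,0.3,0,1],[0,0,0.6,0,1],[0,0,0.9,0,1],[0,0,1.2,0,1],[0,0,1.4,0,1]])

```text
t: 7.25
position: [0.553, -0.0925, 0.2092]
orientation: [[-0.971, 0.238, 0.002], [0.238, 0.971, -0.0], [-0.002, -0.0, -1.0]]
force: [-3.0, 0.9, 7.4]
width: 0.234
grasp_force: 99.0
```

Call:
arm_command(rows=[[0.1,0,0,0,1],[0.1,0,0.2,0,1],[0.1,0,0.4,0,1],[0.1,0,0.6,0,1],[0.1,0,0.7,0,1]])

```text
t: 7.75
position: [0.5524, -0.0924, 0.2025]
orientation: [[-0.971, 0.238, 0.003], [0.238, 0.971, -0.001], [-0.003, -0.0, -1.0]]
force: [-0.4, 0.1, 8.4]
width: 0.233
grasp_force: 99.0
```

Call:
arm_command(rows=[[0,0,0.05,0,1],[0,0,0.1,0,1],[0,0,0.15,0,1],[0,0,0.15,0,1],[0,0,0.15,0,1]])

```text
t: 8.25
position: [0.5524, -0.0924, 0.2011]
orientation: [[-0.971, 0.238, 0.003], [0.238, 0.971, -0.001], [-0.003, -0.0, -1.0]]
force: [-0.9, 0.5, 8.0]
width: 0.235
grasp_force: 99.0
```

Call:
arm_command(rows=[[0,0,0.05,0,1],[0,0,0.1,0,1],[0,0,0.15,0,1],[0,0,0.15,0,1],[0,0,0.15,0,1]])

```text
t: 8.75
position: [0.5525, -0.0924, 0.1997]
orientation: [[-0.971, 0.238, 0.003], [0.238, 0.971, -0.001], [-0.003, -0.0, -1.0]]
force: [-0.6, 1.0, 8.0]
width: 0.23
grasp_force: 99.0
```

Call:
arm_command(rows=[[0,0,0.05,0,1],[0,0,0.1,0,1],[0,0,0.15,0,1],[0,0,0.15,0,1],[0,0,0.15,0,1]])

```text
t: 9.25
position: [0.5525, -0.0924, 0.1981]
orientation: [[-0.971, 0.238, 0.003], [0.238, 0.971, -0.001], [-0.003, -0.0, -1.0]]
force: [-1.0, 0.9, 7.9]
width: 0.235
grasp_force: 99.0
```

Call:
arm_command(rows=[[0,0,0.05,0,1],[0,0,0.1,0,1],[0,0,0.15,0,1],[0,0,0.15,0,1],[0,0,0.15,0,1]])

```text
t: 9.75
position: [0.5524, -0.0924, 0.1966]
orientation: [[-0.971, 0.238, 0.003], [0.238, 0.971, -0.001], [-0.003, -0.0, -1.0]]
force: [-1.7, 0.1, 7.2]
width: 0.233
grasp_force: 99.0
```

Call:
arm_command(rows=[[0,0,0.05,0,1],[0,0,0.1,0,1],[0,0,0.15,0,1],[0,0,0.15,0,1],[0,0,0.15,0,1]])

```text
t: 10.25
position: [0.5526, -0.0925, 0.1958]
orientation: [[-0.971, 0.238, 0.003], [0.238, 0.971, -0.001], [-0.004, -0.0, -1.0]]
force: [-0.9, 0.3, 9.7]
width: 0.233
grasp_force: 99.2
```

Call:
arm_command(rows=[[0,0,0.03,0,1],[0,0,0.06,0,1],[0,0,0.09,0,1],[0,0,0.1,0,1],[0,0,0.1,0,1]])

```text
t: 10.75
position: [0.5528, -0.0925, 0.1955]
orientation: [[-0.971, 0.238, 0.004], [0.238, 0.971, -0.001], [-0.004, -0.0, -1.0]]
force: [-2.1, 0.2, 12.7]
width: 0.236
grasp_force: 99.3
```

Firm stop reached (about 3 N per commanded mm). Pressing up to about 20 N.

Call:
arm_command(rows=[[0,0,0.07,0,1],[0,0,0.14,0,1],[0,0,0.2,0,1],[0,0,0.2,0,1],[0,0,0.2,0,1]])

```text
t: 11.25
position: [0.5532, -0.0926, 0.1949]
orientation: [[-0.971, 0.238, 0.005], [0.238, 0.971, -0.001], [-0.005, -0.0, -1.0]]
force: [-4.0, 1.5, 17.3]
width: 0.23
grasp_force: 99.9
```

Call:
arm_command(rows=[[0.05,0,0.05,0,1],[0.05,0,0.1,0,1],[0.05,0,0.1,0,1],[0.05,0,0.1,0,1],[0.05,0,0.1,0,1]])

```text
t: 11.75
position: [0.5531, -0.0925, 0.1947]
orientation: [[-0.971, 0.238, 0.006], [0.238, 0.971, -0.002], [-0.006, -0.0, -1.0]]
force: [-3.4, 0.3, 19.5]
width: 0.233
grasp_force: 100.0
```

Call:
arm_command(rows=[[0,0,0,0,1],[0,0,0,0,1],[0,0,0,0,1],[0,0,0,0,1],[0,0,0,0,1]])

```text
t: 12.25
position: [0.5531, -0.0926, 0.1947]
orientation: [[-0.971, 0.238, 0.006], [0.238, 0.971, -0.002], [-0.006, -0.0, -1.0]]
force: [-3.6, 0.3, 19.8]
width: 0.234
grasp_force: 100.0
```

Call:
arm_command(rows=[[0,0,0,0,1],[0,0,0,0,1],[0,0,0,0,1],[0,0,0,0,1],[0,0,0,0,1]])

```text
t: 12.75
position: [0.5531, -0.0926, 0.1947]
orientation: [[-0.971, 0.238, 0.006], [0.238, 0.971, -0.002], [-0.006, -0.0, -1.0]]
force: [-3.7, 1.7, 18.3]
width: 0.235
grasp_force: 100.0
```

Call:
arm_command(rows=[[0.05,0,-0.5,0,1],[0.05,0,-1.2,0,1],[0.05,0,-2.2,0,1],[0.05,0,-3.5,0,1],[0.05,0,-5,0,1]])

```text
t: 13.25
position: [0.5502, -0.0919, 0.2398]
orientation: [[-0.971, 0.238, -0.001], [0.238, 0.971, 0.0], [0.001, 0.0, -1.0]]
force: [1.1, -0.0, -1.8]
width: 0.232
grasp_force: 98.6
```

Call:
arm_command(rows=[[0,0,-1.5,0,1],[0,0,-3,0,1],[0,0,-4.5,0,1],[0,0,-5.5,0,1],[0,0,-5.5,0,1]])

```text
t: 13.75
position: [0.5512, -0.0922, 0.2971]
orientation: [[-0.971, 0.238, 0.004], [0.238, 0.971, -0.001], [-0.004, -0.0, -1.0]]
force: [-0.2, -0.0, -1.6]
width: 0.23
grasp_force: 98.6
```

Run:
```python
from h import *
from workcell import grab_frame
import cv2
out=[]
s=grab_frame("scene")[:,:,::-1]
out=cv2.resize(s[185:285,300:400],None,fx=6,fy=6,interpolation=cv2.INTER_CUBIC)
cv2.imwrite("pics/g5.png",out)
go(.504,.2295,.292)
```

```text
t 13.8 pos [ 0.5508 -0.092   0.2956] F [-0.3 -0.4 -2.3] w 0.23 shift cm [12.21 30.11  0.34] tilt [ 0.0015 -0.0004]
```

View pics/g5.png

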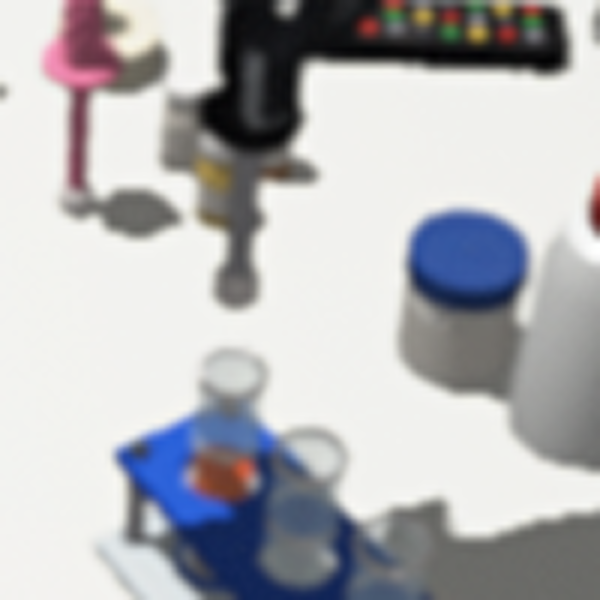

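The stack is down (orange at crop 222,475, the tube above it clear), the rod is still held straight. Returning to the stand.

Call:
arm_command(rows=[[1.2,3,0,0,1],[2.8,7,0,0,1],[4.5,11,0,0,1],[6.2,15,0,0,1],[7.8,19,0,0,1]])

```text
t: 14.3
position: [0.5189, 0.1126, 0.2933]
orientation: [[-0.971, 0.239, -0.002], [0.239, 0.971, -0.0], [0.002, -0.001, -1.0]]
force: [0.9, -0.1, -1.5]
width: 0.235
grasp_force: 98.4
```

Call:
arm_command(rows=[[1.4,3.5,0,0,1],[2.8,7,0,0,1],[4,9.8,0,0,1],[4.4,11.1,0,0,1],[4.4,11.1,0,0,1]])

```text
t: 14.8
position: [0.5032, 0.2306, 0.2934]
orientation: [[-0.972, 0.236, -0.002], [0.236, 0.972, -0.001], [0.002, -0.001, -1.0]]
force: [-0.6, -0.2, -1.7]
width: 0.236
grasp_force: 98.5
```

Call:
arm_command(rows=[[0,0,1,0,1],[0,0,2.5,0,1],[0,0,4,0,1],[0,0,4.8,0,1],[0,0,4.8,0,1]])

```text
t: 15.3
position: [0.5028, 0.2285, 0.2436]
orientation: [[-0.971, 0.239, -0.004], [0.239, 0.971, -0.002], [0.004, -0.003, -1.0]]
force: [0.6, -1.0, -1.6]
width: 0.231
grasp_force: 98.5
```

Run:
```python
from h import *
from workcell import grab_frame
import cv2
out=[]
a=np.linspace(0,2*np.pi,40)
for n,x,y in(("scene",240,165),("top",220,215)):
    s=np.mean([grab_frame(n).astype(float) for _ in range(2)],0)[:,:,::-1].astype(np.uint8)
    k=10; im=cv2.resize(s[y:y+60,x:x+40],None,fx=k,fy=k,interpolation=cv2.INTER_CUBIC)
    p=P[n]
    for c,r,z,col in(((.504,.2293),.0165,.107,(255,255,0)),):
        X=np.c_[c[0]+r*np.cos(a),c[1]+r*np.sin(a),0*a+z]@np.array(p["R"]).T+p["t"]
        q=X[:,:2]/X[:,2:]*p["fx"]+[p["cx"],p["cy"]]
        q=((q-[x,y]+.5)*k).astype(int)
        for u in q: cv2.circle(im,tuple(int(i) for i in u),1,col,-1)
    out.append(im)
cv2.imwrite("pics/g6.png",np.hstack(out))
go(.504,.2293,.240)
```

```text
t 15.5 pos [0.5043 0.2295 0.2474] F [-1.2  0.5 -1.7] w 0.237 shift cm [ 0.02 -0.02  0.74] tilt [0.0014 0.0004]
```

View pics/g6.png

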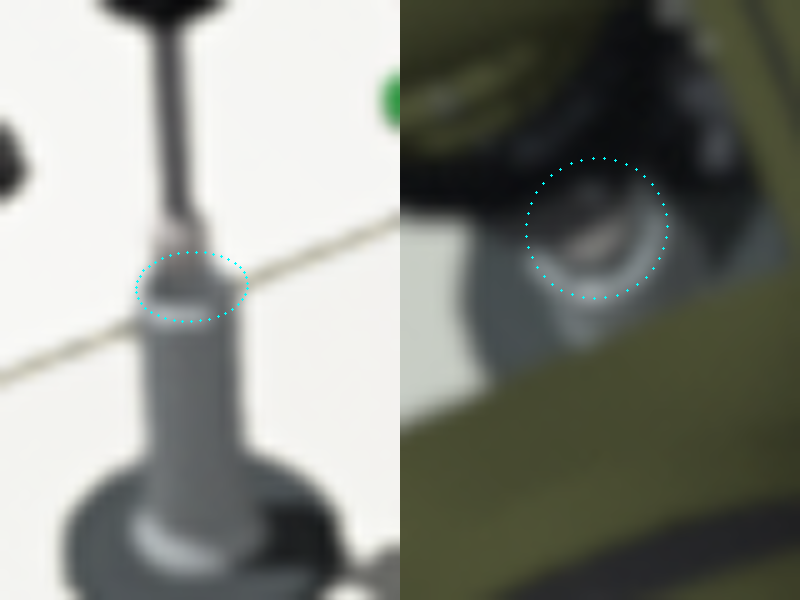

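Head at (182,250) sits over the sleeve rim (188,287) in the scene view and centred in it in the top view (600,225). Lowering.

Call:
arm_command(rows=[[0,0,0.6,0,1],[0,0,1.2,0,1],[0,0,1.8,0,1],[0,0,2.4,0,1],[0,0,3,0,1]])

```text
t: 16.0
position: [0.5036, 0.2295, 0.2157]
orientation: [[-0.971, 0.238, -0.0], [0.238, 0.971, -0.0], [0.0, -0.0, -1.0]]
force: [0.3, 0.2, -1.4]
width: 0.232
grasp_force: 98.5
```

Inside the sleeve with no contact force.

Call:
arm_command(rows=[[0,0,1.5,0,1],[0,0,3,0,1],[0,0,4.5,0,1],[0,0,6,0,1],[0,0,7,0,1]])

```text
t: 16.5
position: [0.5029, 0.2291, 0.1441]
orientation: [[-0.971, 0.239, -0.003], [0.239, 0.971, -0.001], [0.002, -0.001, -1.0]]
force: [-0.0, 0.2, -2.0]
width: 0.231
grasp_force: 98.5
```

Call:
arm_command(rows=[[0,0,0.2,0,1],[0,0,0.4,0,1],[0,0,0.6,0,1],[0,0,0.7,0,1],[0,0,0.7,0,1]])

```text
t: 17.0
position: [0.504, 0.2296, 0.1399]
orientation: [[-0.971, 0.238, 0.001], [0.238, 0.971, 0.0], [-0.001, 0.0, -1.0]]
force: [0.4, 0.7, -1.1]
width: 0.232
grasp_force: 98.5
```

Call:
arm_command(rows=[[0,0,0.1,0,1],[0,0,0.2,0,1],[0,0,0.3,0,1],[0,0,0.4,0,1],[0,0,0.4,0,1]])

```text
t: 17.5
position: [0.5039, 0.2295, 0.1369]
orientation: [[-0.971, 0.238, 0.0], [0.238, 0.971, -0.0], [-0.0, -0.0, -1.0]]
force: [-3.0, -0.5, 6.2]
width: 0.232
grasp_force: 99.2
```

Flange is on the rim. Ease off, then release.

Call:
arm_command(rows=[[0,0,-0.15,0,1],[0,0,-0.15,0,0.6],[0,0,-0.15,0,0.3],[0,0,-0.15,0,0],[0,0,-0.15,0,0]])

```text
t: 18.0
position: [0.5038, 0.2295, 0.137]
orientation: [[-0.971, 0.238, 0.0], [0.238, 0.971, 0.0], [-0.0, 0.0, -1.0]]
force: [-0.2, -0.2, 0.3]
width: 0.889
grasp_force: 0.0
```

Call:
arm_command(rows=[[0,0,0,0,0],[0,0,0,0,0],[0,0,0,0,0],[0,0,-1,0,0],[0,0,-2,0,0]])

```text
t: 18.5
position: [0.5037, 0.2294, 0.1576]
orientation: [[-0.971, 0.238, -0.0], [0.238, 0.971, -0.0], [0.0, -0.0, -1.0]]
force: [-0.3, -0.2, 0.5]
width: 1.002
grasp_force: 0.0
```

Call:
arm_command(rows=[[0,0,-3,0,0],[0,0,-7,0,0],[0,0,-10,0,0],[0,0,-12,0,0],[0,0,-12,0,0]])

```text
t: 19.0
position: [0.5057, 0.2301, 0.2827]
orientation: [[-0.971, 0.238, 0.009], [0.238, 0.971, 0.003], [-0.008, 0.005, -1.0]]
force: [0.3, -0.0, 0.1]
width: 0.995
grasp_force: 0.0
```

Call:
arm_command(rows=[[0,0,0,0,0],[0,0,0,0,0],[0,0,0,0,0],[0,0,0,0,0],[0,0,0,0,0]])

```text
t: 19.5
position: [0.5035, 0.2294, 0.2761]
orientation: [[-0.971, 0.238, -0.001], [0.238, 0.971, -0.001], [0.001, -0.001, -1.0]]
force: [0.2, 0.2, -0.7]
width: 0.994
grasp_force: 0.0
```

Run:
```python
from workcell import grab_frame
import cv2
s=grab_frame("scene")[:,:,::-1]
cv2.imwrite("pics/end.png",cv2.resize(s[140:290,200:400],None,fx=4,fy=4,interpolation=cv2.INTER_CUBIC))
```

```text
(no output)
```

View pics/end.png

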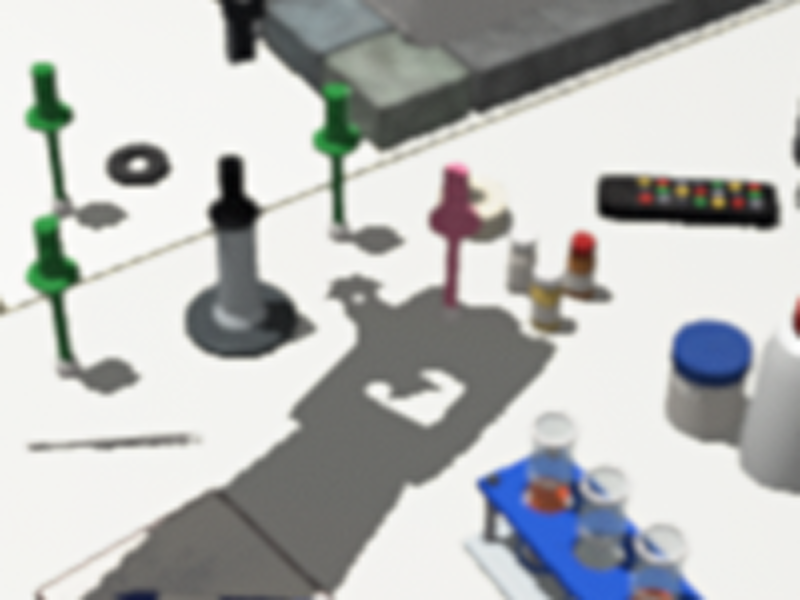

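The rod hangs in its stand at (235,210), the plug is down at (550,495), and all bystanders are in place.

```bash
python3 -c "
from workcell import manip
print(manip.finish_job())"
```

```text
the job is handed in; nothing more can be done
None
```

The job is handed in, with no verdict returned: the stack is pressed onto the pellet (about 20 N at the wrist, held over 1 s; highest reading 19.8 N) and the rod hangs released in its stand, at about 20 s of the 64 s; I viewed 11 pictures, one over the limit of 10.

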